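# Lock the spirits box with its bent pin

## Task

Lock the small wooden box: pick up the bent steel pin by its wooden grip and pass its curved bar round through the steel ring on the front of the box, following the bar's own arc. Keep turning until its tip has pushed the stiff steel plunger fully home, hold it there for half a second with a light but definite push of about 10 N (never more than 20 N on the box), and leave the pin standing upright on the worktop, still through the ring with the plunger home. Leave the lemons, the corkscrew and the tea light where they are.

Things in the scene. Friction and masses are not known exactly. Their poses are not given: they have to be found in the camera images.
- lockbox: light wooden box fixed on the worktop, 122 wide, 70 deep, 59 mm high, ring and plunger lock before its front. Origin NOT in the box: the point on the worktop (z=0) about which the pin must turn, 53 mm before the front. x points to the box, z up; box at x 53..123, y -61..61 mm; foot plate 5 mm thick at x 30..58, y -38..36 mm. All before the box is under 41 mm tall.
- staple_mid (a point): centre of the hole of the upright steel ring: at lockbox x=38, y=-18, z=22 mm, that is 42 mm from the turning axis at -25 deg from the lockbox's x. Bar 6 mm thick, clear hole 16 mm; the hole's axis is level and tangent to the circle of 42 mm about the lockbox origin
- plunger_line (a point): fixed point of the plunger's line, 42 mm from the axis at +22 deg, z=22 mm. The plunger's round face (20 mm across) stands square to the tangent here, slides along it away from the ring (112 deg from lockbox x); housing reaches 40 mm on. A hidden screw shifts the plunger up to 4 mm either way: pin_tip first touches at +7 to +18 deg on the circle; home 11 deg later. Feel for it
- pin: loose bent locking pin, about 180 g: upright dark wooden grip (30 mm along x, 22 mm along y, flat sides, z 8..74 mm) on a steel foot 42 mm across, 5 mm high. Origin: centre of the foot's underside, z up. A steel bar 8 mm thick leaves the grip and runs level at z=22 mm. Grasp across y, fingertips above 36 mm to pass over ring and plunger
- pin_tip (a point): end of the centre line of the curved bar, at pin x=66, y=-34, z=22 mm (the rounded end reaches 4 mm farther). Put through the ring tip first, turning counter-clockwise seen from above; with the tip at angle a on the circle (from lockbox x) the pin's yaw relative to the lockbox is a + 55 deg
- pin_centre (a point): centre of the bar's circular arc (radius 42 mm, 125 deg from grip to tip, bulging to -y), at pin x=42, y=0, z=22 mm; to thread the ring keep it over the lockbox origin
- bolt (a joint): plunger travel in m: 0 out (start), 0.008 fully home on its hard stop. No spring: stiff, about 3 N to move it, and it stays where it is left
- lemon1: lemon, 55x75x55 mm, on the worktop right of the box
- lemon2: lemon, 52x72x53 mm, farther right
- corkscrew: folded corkscrew, 18x115x12 mm, lying near the front edge
- tea_light: tea light, 38 mm across, 15 mm high, between pin and box
Mind the look-alikes: they are no part of the job. Leave any blue look-alike of the pin alone.

How it is judged:
On the way, in this order (a step that is already met when the one before it is completed fails the run):
1. the pin's curved bar is through the ring (horizontal distance between pin_centre and lockbox below 0.01 m and y of pin_tip in the frame of lockbox above -0.008 m and x of pin_tip in the frame of lockbox above 0.025 m and height (world z) of pin_tip below 0.032 m), for 0.1 s.
2. the pin presses the plunger against its stop with at least 6 N (all of step 1 and value of joint bolt above 0.0068 m and contact force between pin and bolt above 6 N), for 0.3 s.
At the end, for the whole second after the job is handed in: The pin stands upright (within 0.1 rad) on the worktop (foot within 4 mm of it), at rest and released; its bar is through the ring, tip beyond it, arc centre within 10 mm of the lockbox origin, and the plunger is at least 6.5 mm in (all of step 1 and value of joint bolt above 0.0065 m and angle between pin's own z axis and vertical below 0.1 rad and height (world z) of pin below 0.004 m and linear speed of pin below 0.02 m/s); the robot touches nothing.
It fails at once if the pin is forced on the box, ring or plunger with more than 20 N (contact force between pin and lockbox above 20 N).
It fails at once if the robot itself pushes the box or plunger with more than 20 N (contact force between the arm and lockbox above 20 N).
It fails at once if the fingers push the box or plunger with more than 20 N (contact force between the fingers and lockbox above 20 N).
It fails at once if a lemon, the corkscrew or the tea light is moved more than 30 mm (distance of any of lemon1, lemon2, corkscrew, tea_light from where it was at the start of the episode above 0.03 m).
It also fails if it takes over 67 s, if anything falls off the work surface, if the arm or the gripper's body presses on something with over 40 N, if the wrist force passes 120 N, or if a joint passes its speed limit or range.

## Robot

A 6-joint arm with a two-finger parallel gripper is mounted at the origin on a cart in front of the work surface, level with it; the furniture and walls round the work are solid. World frame = base frame: x ahead of the robot, y to its left, z up, the work surface at z = 0. Lengths are in m, angles in rad, forces in N, time in s.
With the tool pointing down it reaches from about 0.35 to 0.775 m from the base axis. Payload 5.5 kg.
Tool frame: the origin (TCP) lies where the fingers leave the gripper's body, on its centre line; the fingertips stand env.tip_reach ahead of it and the grasp point (between the pads) lies 54 mm ahead of it (env.tip_reach is the distance from the TCP to the fingertips, in m); z points along the fingers, y is the line along which they close (so a half turn about z gives the same grasp; the last joint's range is limited). The gripper opens to 85 mm and grips with 20 to 120 N. Pads are 22 mm wide; open, the fingers measure 114 mm over their backs; the gripper's body (76 mm by 85 mm) begins 54 mm behind the grasp point. The pads swing forward as they close: fully open they stand 13 mm farther back than shut.
Start: joints at [-1.323, 0.313, 0.046, 1.304, 0, 1.431], TCP at [0.217, -0.532, 0.304] pointing down, gripper open.
Joint ranges: [-2.76, 2.76], [-0.86, 1.69], [-1.03, 1.26], [-2.2, 2.34], [-1.47, 1.5], [-3.14, 3.14]. Speed limits (rad/s): [2.57, 2.57, 3.14, 3.14, 3.14, 3.14].

## Interface

Orientations are given as a unit quaternion [w, x, y, z].
In Python, from workcell import status, optics, hand_in, env gives the robot as it stands.
- The arm moves only by the shell command python3 -m handwheel 'ROWS' [FORCE]. ROWS is a JSON object whose one key "deltas" holds a list of rows, each a list of 5 numbers: the opening, from -1 (shut) to 1 (fully open), then the shift along the tool's x, y, z in units of 40 mm (1.0 is 40 mm), then the turn about the tool's z in units of 10 degrees (1.0 is 10 degrees). In form: {"deltas": [[jaw, x, y, z, roll], ...]}. A call has 1 to 20 rows; each row shifts and turns the commanded pose from where the row before left it, along the tool's axes as they then stand; what a row does not reach is not made up. A row lasts 1/8 s, in which the tool goes at most 62.5 mm and 10.7 degrees, less where a joint would pass 70% of its speed; a pose out of reach is approached as far as the arm can. A call is refused whole if a number of a shift passes 1 or a number of a turn 1, either way. A call with a gripper value outside its range is refused whole. The fingers move at their own pace and stop on an object; FORCE is the grip in N (left out, the last holds). Time passes only in rows, so rows that do not move let the fingers close. It gives the time, the measured TCP pose, the force, the opening and the grip force at its end, in the units of the state.
- status.get_state(): the state, without advancing time (a new reading comes with each control period).
- optics.read_camera(name): name is "scene" or "side" or "wrist"; returns a dict with "frame" (400x640x3 uint8, red, green, blue), "depth" (400x640 float32, m along the optical axis (not along the pixel's ray), 0 where there is no reading), "vfov" (degrees; the focal length in pixels is half the picture's height over the tangent of half this angle, whatever the lens; pixels are square), "cx", "cy" (the principal point, pixels), "k1" (the pictures are not rectified: a ray, as slopes to the right and down, at radius r is drawn at 1 + k1 r^2 times it, then the intrinsics apply), "origin" and "attitude" of the camera in the world. Camera axes: x right, y down, z forward; pixel columns grow to the right and rows downward; lengths in m; the calibration is good to about 2 mm. A picture is of the moment at which its call begins.
- hand_in(): hands the job in; it is judged then, once.
The state is a dict: "clock": time; "joint_pos": joint angles; "qvel": joint speeds; "tau": joint torques, N m; "tcp_pos": TCP position; "orientation": TCP orientation; "wrist_force": force on the tool from outside, world axes, zero at the start; "ft_torque": the same for the moment, N m; "finger_gap": finger opening in m; "grip_force": force on a finger pad.
Only numpy, scipy, OpenCV 4.12 (cv2) and the standard library are available. Lean on these libraries where they do the work, as an engineer would, in place of code of your own. Each camera call takes 0.05 s, during which the arm holds its last target. There are 200 camera calls.

## Working session

There is one attempt and no reset: what is moved stays moved. The work goes in short steps, Python scripts to look and compute and a shell command to move; the robot and the scene stay as the last step left them, time stands still between calls to the robot, and variables do not carry over. Pictures are saved under pics/ and viewed, at most 11 in all, crops included, and the job is handed in when it is done.

```bash
ls; mkdir -p pics; cat > h.py <<'E'
import numpy as np, cv2
from workcell import status, optics, hand_in, env
from scipy.spatial.transform import Rotation as R
def rot(q): q=np.array(q); return R.from_quat([q[1],q[2],q[3],q[0]]).as_matrix() if q.shape==(4,) else q
def K(c):
    h,w=c['frame'].shape[:2]; f=h/2/np.tan(np.radians(c['vfov'])/2)
    return f
def pos(c,u,v,d=None,z=None):
    f=K(c); x=np.array([(u-c['cx'])/f,(v-c['cy'])/f]); y=x.copy()
    for _ in range(20): y=x/(1+c['k1']*(y@y))
    r=np.array([y[0],y[1],1.]); M=rot(c['attitude']); o=np.array(c['origin'])
    w=M@r
    if z is not None: return o+w*(z-o[2])/w[2]
    return o+w*d
def cloud(c):
    f=K(c); h,w=c['depth'].shape; v,u=np.mgrid[:h,:w]
    x=np.stack([(u-c['cx'])/f,(v-c['cy'])/f],-1); y=x.copy()
    for _ in range(20): y=x/(1+c['k1']*(y**2).sum(-1,keepdims=True))
    r=np.concatenate([y,np.ones((h,w,1))],-1)*c['depth'][...,None]
    return r@rot(c['attitude']).T+np.array(c['origin'])
def save(c,n): cv2.imwrite(f'pics/{n}.png',c['frame'][:,:,::-1])
E
python3 - <<'E'
from h import *
for n in ['scene','side','wrist']:
    c=optics.read_camera(n); save(c,n); print(n,c['vfov'],c['cx'],c['cy'],c['k1'],c['origin'],c['attitude'])
    np.savez(f'{n}.npz',**{k:np.array(v) for k,v in c.items()})
print(status.get_state(),env.tip_reach)
E
```

```text
pics
scene 43.76044011135084 316.21504590768217 205.09608041675295 -0.0958292891999572 [-0.19653762 -0.63672338  0.64811752] [-0.47990522  0.81466984 -0.2821139   0.16252932]
side 44.34894377954397 330.0884681601274 196.1847941794967 -0.15023595228286868 [-0.57565447 -0.09926369  0.94363326] [-0.33165132  0.72257389 -0.54975418  0.25625127]
wrist 71.49482192701866 320.15967603498314 198.0298489755276 -0.04868746502475658 [ 0.28769021 -0.50384972  0.37441624] [ 0.1229963   0.82085951 -0.55148751 -0.08320525]
{'clock': 0.15, 'joint_pos': array([-1.32259761e+00,  3.13819401e-01,  4.52390664e-02,  1.30359764e+00,
        6.00937993e-06,  1.43121064e+00]), 'qvel': array([ 0.00168198, -0.00255044,  0.00380051, -0.00053762,  0.00112403,
        0.00018309]), 'tau': array([ 8.47212050e-04, -4.81064379e+01,  2.98815429e+01,  1.38978285e-02,
       -8.92742332e-05, -7.87382277e-06]), 'tcp_pos': array([ 0.21735945, -0.53202939,  0.30321812]), 'orientation': array([-6.89966138e-04,  9.81261488e-01,  1.92679567e-01, -3.44974105e-05]), 'wrist_force': array([-0.65751963,  0.28141375,  0.44554526]), 'ft_torque': array([-0.03262003,  0.0106411 ,  0.02462856]), 'grip_force': 0.0, 'finger_gap': 0.08561203835131469} 0.0726
```

View pics/scene.png

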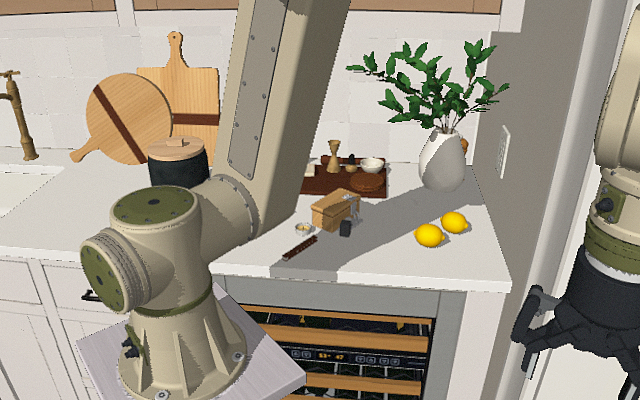

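View pics/side.png

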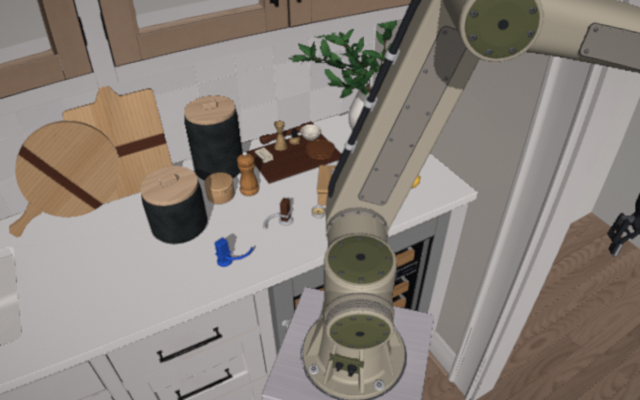

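The scene view shows the box at about (335,210), the black plunger housing at (346,228), lemons on the right, the tea light at (303,229) and the corkscrew at (300,247). The side view shows the pin at (286,208) with its bar going left to (267,222). The blue look-alike is at (225,252).

```bash
python3 - <<'E'
from h import *
def ld(n):
    z=np.load(n+'.npz'); return {k:z[k] for k in z}
s=ld('side'); P=cloud(s); 
for u,v in [(286,203),(285,221),(267,222),(276,214),(318,211),(323,185),(330,170),(225,252)]: print('side',u,v,P[v,u].round(3))
c=ld('scene'); P=cloud(c)
for u,v in [(335,195),(318,208),(312,222),(332,228),(345,228),(346,213),(355,200),(303,229),(300,247),(430,235),(453,222)]: print('scene',u,v,P[v,u].round(3))
for n,c,(x0,y0,x1,y1) in [('side',s,(225,140,345,260)),('scene',c,(280,170,400,260))]:
    cv2.imwrite(f'pics/z_{n}.png',cv2.resize(c['frame'][y0:y1,x0:x1,::-1],None,fx=4.8,fy=4.8,interpolation=cv2.INTER_CUBIC))
E
python3 - <<'E'
import cv2,numpy as np
a=cv2.imread('pics/z_side.png');b=cv2.imread('pics/z_scene.png')
b=cv2.resize(b,(400,300));a=cv2.resize(a,(400,400))
cv2.imwrite('pics/zz.png',np.hstack([a,cv2.copyMakeBorder(b,0,100,0,0,0)]))
E
```

```text
side 286 203 [0.346 0.271 0.078]
side 285 221 [0.342 0.275 0.015]
side 267 222 [0.318 0.319 0.021]
side 276 214 [0.355 0.306 0.022]
side 318 211 [0.409 0.2   0.012]
side 323 185 [0.465 0.202 0.062]
side 330 170 [0.541 0.202 0.06 ]
side 225 252 [0.163 0.371 0.046]
scene 335 195 [0.521 0.21  0.06 ]
scene 318 208 [0.448 0.187 0.058]
scene 312 222 [ 0.455  0.221 -0.001]
scene 332 228 [0.459 0.147 0.016]
scene 345 228 [0.474 0.116 0.025]
scene 346 213 [0.515 0.16  0.032]
scene 355 200 [0.546 0.163 0.056]
scene 303 229 [0.411 0.2   0.006]
scene 300 247 [0.357 0.138 0.009]
scene 430 235 [ 0.587 -0.047  0.041]
scene 453 222 [ 0.676 -0.041  0.04 ]
```

View pics/zz.png

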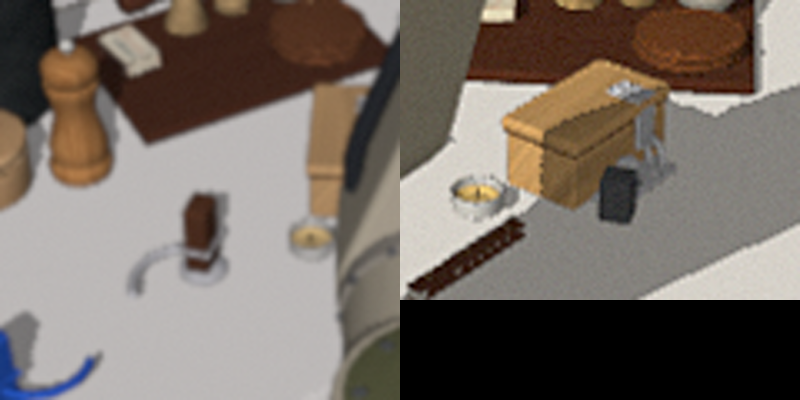

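```bash
cat >> h.py <<'E'
def yaw():
    M=rot(status.get_state()['orientation']); return np.degrees(np.arctan2(M[1,0],M[0,0]))
def rows(start,ways,jaw):
    """start/ways (x,y,z,yawdeg[,n]); print rows in tool axes, rounding error carried along"""
    p=np.array(start,float)
    for *w,n in ways:
        s=p.copy(); w=np.array(w,float)
        for i in range(1,n+1):
            t=s+(w-s)*i/n; a=np.radians(p[3]); X=np.array([np.cos(a),np.sin(a)]); Y=np.array([np.sin(a),-np.cos(a)])
            d=t[:2]-p[:2]; r=np.round([X@d/.04,Y@d/.04,-(t[2]-p[2])/.04,-(t[3]-p[3])/10],3)
            print([jaw,*map(float,r)],end=', ')
            p[:2]+=X*r[0]*.04+Y*r[1]*.04; p[2]-=r[2]*.04; p[3]-=r[3]*10
        print(' ->',p.round(4))
def cur(): return [*status.get_state()['tcp_pos'],yaw()]
E
python3 - <<'E'
from h import *
z=np.load('wrist.npz'); print(rot(z['attitude'])[:,2], rot(z['attitude'])[:,0])
rows(cur(),[(.44,-.22,.31,55,11),(.40,.10,.31,95,9)],1)
E
```

```text
[-0.27226149 -0.11015205 -0.95589759] [ 0.37787683 -0.9258554  -0.0009378 ]
[1, 0.737, -0.465, -0.015, -0.298], [1, 0.759, -0.426, -0.016, -0.298], [1, 0.781, -0.387, -0.015, -0.298], [1, 0.8, -0.345, -0.016, -0.298], [1, 0.817, -0.303, -0.015, -0.298], [1, 0.831, -0.26, -0.015, -0.298], [1, 0.844, -0.216, -0.016, -0.298], [1, 0.854, -0.173, -0.015, -0.298], [1, 0.862, -0.127, -0.016, -0.298], [1, 0.867, -0.083, -0.015, -0.298], [1, 0.871, -0.038, -0.016, -0.298],  -> [ 0.44   -0.22    0.31   54.9984]
[1, 0.664, -0.601, 0.0, -0.444], [1, 0.709, -0.547, 0.0, -0.445], [1, 0.749, -0.491, 0.0, -0.444], [1, 0.785, -0.432, 0.0, -0.445], [1, 0.816, -0.369, 0.0, -0.444], [1, 0.843, -0.305, 0.0, -0.445], [1, 0.863, -0.239, 0.0, -0.444], [1, 0.879, -0.171, 0.0, -0.445], [1, 0.89, -0.102, 0.0, -0.444],  -> [ 0.4     0.1     0.31   94.9984]
```

```bash
python3 -m handwheel '{"deltas": [[1, 0.74, -0.46, -0.02, -0.3], [1, 0.76, -0.43, -0.02, -0.3], [1, 0.78, -0.39, -0.02, -0.3], [1, 0.8, -0.35, -0.02, -0.3], [1, 0.82, -0.3, -0.02, -0.3], [1, 0.83, -0.26, -0.02, -0.3], [1, 0.84, -0.22, -0.02, -0.3], [1, 0.85, -0.17, -0.02, -0.3], [1, 0.86, -0.13, -0.02, -0.3], [1, 0.87, -0.08, -0.02, -0.3], [1, 0.87, -0.04, -0.02, -0.3], [1, 0.7, -0.55, 0, -0.5], [1, 0.75, -0.5, 0, -0.5], [1, 0.78, -0.45, 0, -0.5], [1, 0.81, -0.38, 0, -0.5], [1, 0.84, -0.3, 0, -0.5], [1, 0.86, -0.2, 0, -0.5], [1, 0.9, 0, 0, -0.5], [1, 0.9, 0, 0, -0.5], [1, 0.9, 0, 0, 0]]}'
python3 -m handwheel '{"deltas": [[1, 0.9, 0, 0, 0], [1, 0.9, 0, 0, 0], [1,0.7,0,0,0],[1,0,0,0,0],[1,0,0,0,0]]}'
python3 - <<'E'
from h import *
print(cur()); c=optics.read_camera('wrist'); save(c,'w1'); np.savez('w1.npz',**{k:np.array(v) for k,v in c.items()}); print(c['origin'])
E
```

```text
clock: 2.65
tcp_pos: [0.4225, 0.1029, 0.3125]
orientation: [-0.0, 0.674, 0.739, -0.0]
wrist_force: [0.5, 0.2, -0.3]
finger_gap: 0.0852
grip_force: 0.0
clock: 3.28
tcp_pos: [0.4134, 0.201, 0.3124]
orientation: [0.0, 0.674, 0.739, -0.0]
wrist_force: [-0.3, -0.6, -0.1]
finger_gap: 0.0855
grip_force: 0.0
[np.float64(0.41340764352674075), np.float64(0.20099808949648562), np.float64(0.3124190866606109), np.float64(95.2309166674985)]
[0.4076584  0.27550879 0.38369944]
```

View pics/w1.png

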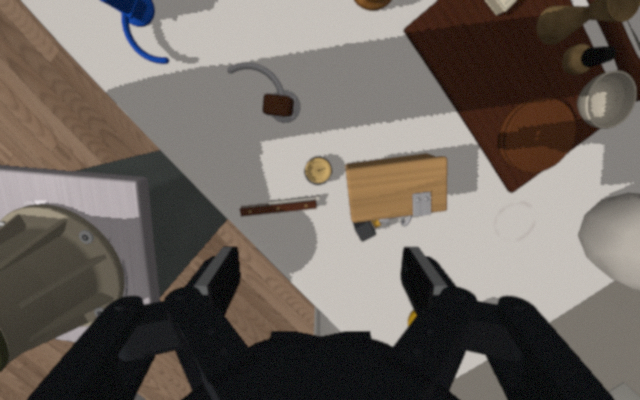

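The wrist view shows the box top at about (398,188), the housing at (365,230), the pin grip at (278,105) with its tip at (231,70), the tea light at (318,170) and the corkscrew at (280,207).

```bash
cat > fit.py <<'E'
from h import *
from scipy.optimize import least_squares
def ld(n):
    z=np.load(n+'.npz'); return {k:z[k] for k in z}
def rect(P,mask,z0,z1,ctr,rad):
    m=mask&(P[...,2]>z0)&(P[...,2]<z1)&(np.hypot(P[...,0]-ctr[0],P[...,1]-ctr[1])<rad)
    q=P[m]; (cx,cy),(w,h),a=cv2.minAreaRect((q[:,:2]*1000).astype(np.float32)); return len(q),np.round([cx,cy,w,h,a],1),np.median(q[:,2])
def circfit(q,r=.042):
    # fixed-radius fit
    f=lambda p: np.hypot(q[:,0]-p[0],q[:,1]-p[1])-r
    return least_squares(f,q.mean(0)[:2]+[.0,-.03],loss='soft_l1',f_scale=.002)
E
python3 - <<'E'
from fit import *
c=ld('w1'); P=cloud(c); ok=c['depth']>0
print('table z',np.median(P[300:305,330:340,2]),np.median(P[120:130,200:220,2]), np.median(P[240:250,440:460,2]))
for w in (.05,.053): print('box',rect(P,ok,w,.068,(.50,.21),.12))
m=ok&(P[...,2]>.05)&(P[...,2]<.068)&(np.hypot(P[...,0]-.5,P[...,1]-.21)<.12)
print('rows/cols',np.where(m)[0].min(),np.where(m)[0].max(),np.where(m)[1].min(),np.where(m)[1].max())
# line corners by z plane from pixels
for u,v in [(347,164),(447,156),(447,210),(353,222)]: print('corner',u,v,pos(c,u,v,z=.059).round(4))
print('grip',rect(P,ok,.06,.085,(.345,.272),.04))
sub=(slice(40,135),slice(200,320)); q=P[sub]; mm=ok[sub]&(q[...,2]>.014)&(q[...,2]<.034); q=q[mm]
print(len(q),q.min(0),q.max(0))
np.save('bar.npy',q)
hz=[(356,230),(375,222),(385,222),(405,220)]
for u,v in hz: print(u,v,P[v,u].round(4))
a=c['frame'][130:260,220:460,::-1]; a=cv2.resize(a,None,fx=3.3,fy=3.3,interpolation=cv2.INTER_CUBIC)
cv2.imwrite('pics/w1z.png',a)
E
```

```text
table z 0.0014241380433753503 0.0011287390428997013 0.0012183863745843793
box (5406, array([509.4, 193.6, 119.9,  70.1,  13.1]), np.float64(0.060412875822023204))
box (5397, array([509.4, 193.6, 119.9,  70.1,  13.1]), np.float64(0.06041412120931389))
rows/cols 156 222 346 446
corner 347 164 [0.4442 0.2205 0.059 ]
corner 447 156 [0.5609 0.2411 0.059 ]
corner 447 210 [0.576  0.1746 0.059 ]
corner 353 222 [0.4605 0.1481 0.059 ]
grip (611, array([359.8, 279.7,  22.4,  30.4,  88. ]), np.float64(0.07476036790640239))
486 [0.29124527 0.26605592 0.02290401] [0.37713875 0.32630162 0.03395902]
356 230 [0.4697 0.1281 0.0365]
375 222 [0.4954 0.1393 0.0296]
385 222 [0.5082 0.1418 0.0329]
405 220 [0.5345 0.1476 0.0342]
```

View pics/w1z.png

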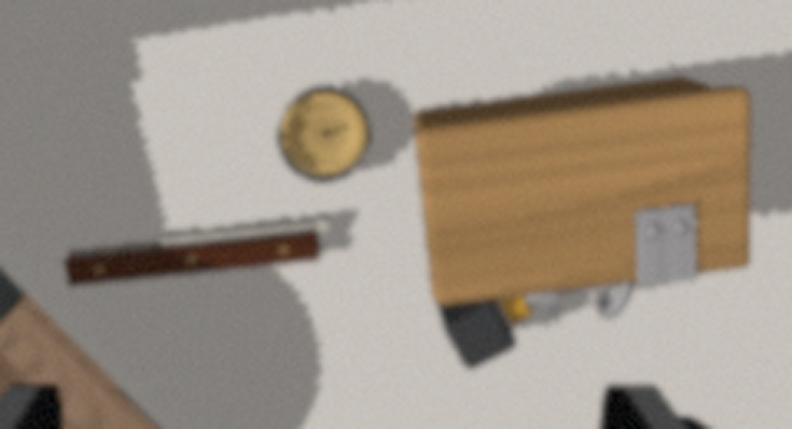

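```bash
python3 -m handwheel '{"deltas": [[1, -0.5, 0.5, 0.3, -0.25], [1, -0.5, 0.5, 0.4, -0.25], [1, -0.5, 0.5, 0.4, -0.25], [1, -0.25, 0.5, 0.4, 0], [1, 0, 0.3, 0, 0], [1,0,0,0,0],[1,0,0,0,0]]}'
python3 - <<'E'
from fit import *
print(cur()); c=optics.read_camera('wrist'); save(c,'w2'); np.savez('w2.npz',**{k:np.array(v) for k,v in c.items()}); print(c['origin'])
P=cloud(c); ok=c['depth']>0
print('box',rect(P,ok,.053,.068,(.51,.19),.12))
c=ld('w1');
q=np.load('bar.npy'); q=q[np.hypot(q[:,0]-.36,q[:,1]-.28)>.024]; q=q[q[:,2]<.03]
r=circfit(q); print(len(q),'arc centre',r.x, np.median(abs(r.fun)),'z',np.percentile(q[:,2],[50,90]))
t=q[np.argmax(np.arctan2(q[:,0]-r.x[0],q[:,1]-r.x[1])*0+ -q[:,0])]; print('leftmost',t)
E
```

```text
clock: 4.2
tcp_pos: [0.5141, 0.1475, 0.2534]
orientation: [0.0, 0.624, 0.781, 0.0]
wrist_force: [0.5, -0.7, -1.1]
finger_gap: 0.0858
grip_force: 0.0
[np.float64(0.5140904488568998), np.float64(0.14745752539909537), np.float64(0.25340783284012447), np.float64(102.73803218138228)]
[0.49860571 0.22038621 0.32471026]
box (9408, array([510.2, 193.5, 122.1,  70.3,  12.8]), np.float64(0.06038221424610635))
394 arc centre [0.31814898 0.28055181] 0.0018907050586452583 z [0.0265922 0.0277464]
leftmost [0.29124527 0.3175769  0.0245916 ]
```

View pics/w2.png

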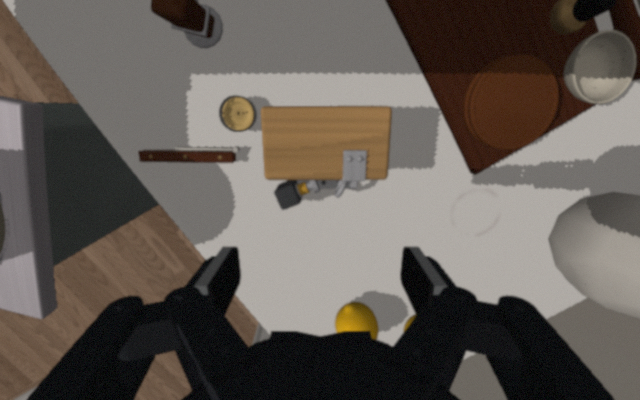

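```bash
python3 - <<'E'
from h import *
rows(cur(),[(.36,.28,.20,178.4,9),(.36,.28,.116,178.4,5)],1)
E
```

```text
[1, 0.453, -0.336, 0.148, -0.841], [1, 0.498, -0.266, 0.149, -0.84], [1, 0.531, -0.191, 0.148, -0.841], [1, 0.553, -0.111, 0.149, -0.84], [1, 0.564, -0.029, 0.148, -0.841], [1, 0.561, 0.054, 0.148, -0.84], [1, 0.548, 0.135, 0.149, -0.841], [1, 0.522, 0.214, 0.148, -0.841], [1, 0.485, 0.288, 0.149, -0.84],  -> [  0.36     0.28     0.2    178.3987]
[1, -0.0, 0.0, 0.42, -0.0], [1, -0.0, 0.0, 0.42, -0.0], [1, -0.0, 0.0, 0.42, -0.0], [1, -0.0, 0.0, 0.42, -0.0], [1, -0.0, 0.0, 0.42, -0.0],  -> [3.600000e-01 2.800000e-01 1.160000e-01 1.783987e+02]
```

```bash
python3 -m handwheel '{"deltas": [[1, 0.453, -0.336, 0.148, -0.841], [1, 0.498, -0.266, 0.149, -0.84], [1, 0.531, -0.191, 0.148, -0.841], [1, 0.553, -0.111, 0.149, -0.84], [1, 0.564, -0.029, 0.148, -0.841], [1, 0.561, 0.054, 0.148, -0.84], [1, 0.548, 0.135, 0.149, -0.841], [1, 0.522, 0.214, 0.148, -0.841], [1, 0.485, 0.288, 0.149, -0.84],[1,0,0,0,0],[1,0,0,0,0]]}'
python3 - <<'E'
from fit import *
print(cur()); c=optics.read_camera('wrist'); save(c,'w3'); np.savez('w3.npz',**{k:np.array(v) for k,v in c.items()}); print(c['origin'])
P=cloud(c); ok=c['depth']>0
print('grip',rect(P,ok,.06,.085,(.36,.28),.03))
q=P[ok&(P[...,2]>.018)&(P[...,2]<.03)&(np.hypot(P[...,0]-.318,P[...,1]-.28)<.06)&(np.hypot(P[...,0]-.36,P[...,1]-.28)>.024)]
r=circfit(q); print(len(q),'arc centre',r.x, np.median(abs(r.fun)))
E
```

```text
clock: 5.62
tcp_pos: [0.3607, 0.2799, 0.1999]
orientation: [0.001, 0.015, 1.0, 0.0]
wrist_force: [0.8, -0.2, -0.7]
finger_gap: 0.0852
grip_force: 0.0
[np.float64(0.3607312398251128), np.float64(0.2798557377947849), np.float64(0.19985341150906583), np.float64(178.30145060034687)]
[0.28687102 0.28200389 0.27106464]
grip (1136, array([359.3, 279.6,  21.7,  29.5,  88.3]), np.float64(0.0748621261405272))
686 arc centre [0.31785731 0.28061003] 0.0018269784122480655
```

View pics/w3.png

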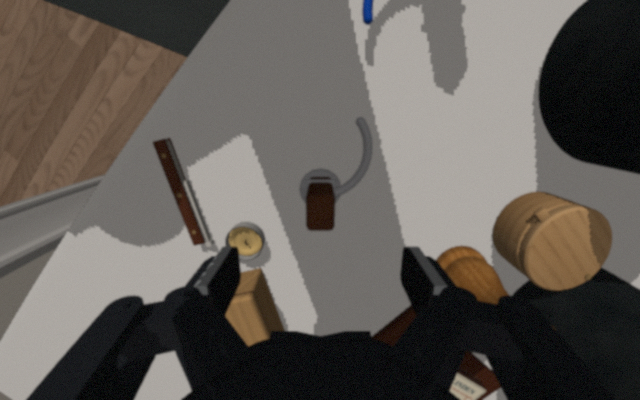

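The view shows the grip at (320,205) between the fingers, with its bar curving up to (360,122). The pepper mill is to the right at (465,275), so I'll check its clearance.

```bash
python3 - <<'E'
from fit import *
c=ld('w3');P=cloud(c); q=P[235:330,430:520].reshape(-1,3); q=q[(q[:,2]>.03)&(q[:,2]<.15)&(q[:,1]>.3)]; print(q.min(0),q.max(0)); print(P[265,465],P[255,545])
E
python3 -m handwheel '{"deltas": [[0.3, 0.02, 0, 0.4, 0],[0.3, 0, 0, 0.45, 0],[0.3, 0, 0, 0.45, 0]]}'
```

```text
[0.35628851 0.33412705 0.03002924] [0.44738811 0.47542698 0.14996033]
[0.43205094 0.41899067 0.03528573] [0.41137375 0.47831647 0.05821677]
clock: 6.05
tcp_pos: [0.3607, 0.2795, 0.1471]
orientation: [0.001, 0.015, 1.0, 0.0]
wrist_force: [0.3, -0.3, 0.5]
finger_gap: 0.0556
grip_force: 0.0
```

```bash
python3 -m handwheel '{"deltas": [[0.3, 0.03, 0, 0.4, 0],[0.3, 0, 0, 0.37, 0],[0.3,0,0,0,0],[-1,0,0,0,0],[-1,0,0,0,0],[-1,0,0,0,0],[-1,0,0,0,0],[-1,0,0,0,0]]}' 60
python3 - <<'E'
from fit import *
print(cur(),status.get_state()['wrist_force']); c=optics.read_camera('wrist'); save(c,'w4'); np.savez('w4.npz',**{k:np.array(v) for k,v in c.items()}); print(c['origin'])
P=cloud(c); ok=c['depth']>0
q=P[ok&(P[...,2]>.018)&(P[...,2]<.03)&(np.hypot(P[...,0]-.318,P[...,1]-.28)<.06)&(np.hypot(P[...,0]-.36,P[...,1]-.28)>.024)]
r=circfit(q); print(len(q),'arc centre',r.x, np.median(abs(r.fun)))
E
```

```text
clock: 7.05
tcp_pos: [0.3593, 0.2801, 0.1173]
orientation: [0.001, 0.014, 1.0, 0.0]
wrist_force: [1.3, -0.9, 5.1]
finger_gap: 0.0209
grip_force: 59.5
[np.float64(0.3593307944086449), np.float64(0.28005480907709074), np.float64(0.11732956819386553), np.float64(178.35799687104765)] [ 1.25473949 -0.90029514  5.05562619]
[0.28539994 0.28210693 0.18847639]
1490 arc centre [0.31748796 0.28018923] 0.0018285640426472481
```

View pics/w4.png

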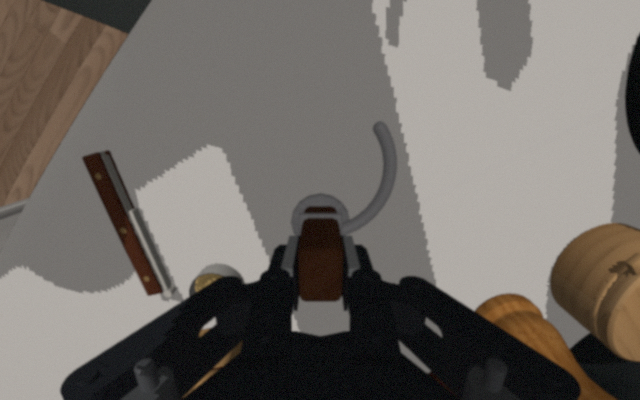

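The grip is held squarely at 20.9 mm, with the foot on the worktop and the bar curving to its tip at (380,127). Next I lift, carry it over and hover.

```bash
python3 - <<'E'
from h import *
O=np.array([.5302,.1078]); L=102.8
def tcp(a): 
    y=np.radians(L+a+55); return O-.0419*np.array([np.cos(y),np.sin(y)]),L+a+55
p,y=tcp(-45); s=cur()
rows(s,[(s[0],s[1],.2,s[3],4),(*p,.2,y,12)],-1)
E
```

```text
[-1, 0.0, 0.0, -0.517, -0.0], [-1, 0.0, 0.0, -0.516, -0.0], [-1, 0.0, 0.0, -0.517, -0.0], [-1, 0.0, 0.0, -0.517, -0.0],  -> [  0.3593   0.2801   0.2    178.3601]
[-1, -0.402, -0.428, 0.0, 0.546], [-1, -0.441, -0.388, 0.0, 0.547], [-1, -0.476, -0.344, 0.0, 0.546], [-1, -0.507, -0.297, 0.0, 0.546], [-1, -0.533, -0.247, 0.0, 0.547], [-1, -0.553, -0.196, 0.0, 0.546], [-1, -0.57, -0.142, 0.0, 0.546], [-1, -0.581, -0.087, 0.0, 0.547], [-1, -0.587, -0.032, 0.0, 0.546], [-1, -0.587, 0.025, 0.0, 0.546], [-1, -0.581, 0.08, 0.0, 0.547], [-1, -0.572, 0.135, 0.0, 0.546],  -> [5.464000e-01 6.920000e-02 2.000000e-01 1.128001e+02]
```

```bash
python3 -m handwheel '{"deltas": [[-1, 0, 0, -0.3, 0], [-1, 0, 0, -0.6, 0], [-1, 0, 0, -0.6, 0], [-1, 0, 0, -0.57, 0], [-1, -0.402, -0.428, 0.0, 0.546], [-1, -0.441, -0.388, 0.0, 0.547], [-1, -0.476, -0.344, 0.0, 0.546], [-1, -0.507, -0.297, 0.0, 0.546], [-1, -0.533, -0.247, 0.0, 0.547], [-1, -0.553, -0.196, 0.0, 0.546], [-1, -0.57, -0.142, 0.0, 0.546], [-1, -0.581, -0.087, 0.0, 0.547], [-1, -0.587, -0.032, 0.0, 0.546], [-1, -0.587, 0.025, 0.0, 0.546], [-1, -0.581, 0.08, 0.0, 0.547], [-1, -0.572, 0.135, 0.0, 0.546],[-1,0,0,0,0],[-1,0,0,0,0],[-1,0,0,0,0]]}'
python3 - <<'E'
from fit import *
print(cur(),status.get_state()['wrist_force']); c=optics.read_camera('wrist'); save(c,'w5'); np.savez('w5.npz',**{k:np.array(v) for k,v in c.items()}); print(c['origin'])
P=cloud(c); ok=c['depth']>0
print('box',rect(P,ok,.053,.068,(.51,.19),.12))
q=P[ok&(P[...,2]>.095)&(P[...,2]<.12)&(np.hypot(P[...,0]-.53,P[...,1]-.108)<.05)&(np.hypot(P[...,0]-.5464,P[...,1]-.069)>.024)]
r=circfit(q); print(len(q),'arc centre',r.x, np.median(abs(r.fun)),np.median(q[:,2]))
E
```

```text
clock: 9.48
tcp_pos: [0.5449, 0.0696, 0.1992]
orientation: [-0.0, 0.553, 0.833, -0.0]
wrist_force: [-0.7, -0.3, -3.4]
finger_gap: 0.0215
grip_force: 58.9
[np.float64(0.5448523928977298), np.float64(0.06961537643334642), np.float64(0.19922056825212317), np.float64(112.89288722820784)] [-0.66773249 -0.31241735 -3.39203494]
[0.5168636  0.13849536 0.27056481]
box (15196, array([510.8, 191.8, 122.7,  67.1,  13.3]), np.float64(0.060277841720865186))
1491 arc centre [0.52822149 0.10867864] 0.0018559558790680122 0.10845806473289385
```

View pics/w5.png

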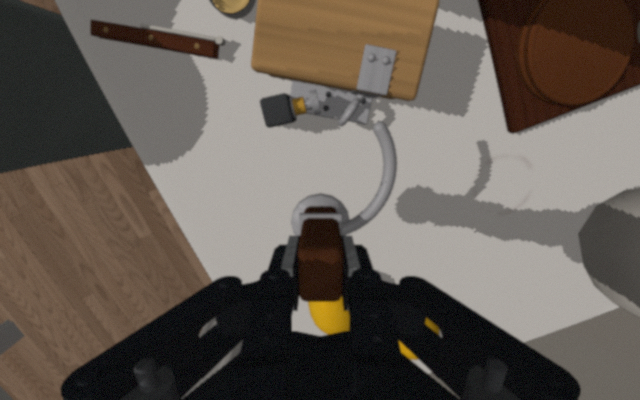

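The pin hovers with its tip at (380,127). The ring is at (350,110) and the plunger face at (325,98). The tip sits just before the ring on the right side. I need to shift about +1.6 mm in x, then descend.

```bash
python3 - <<'E'
from h import *
s=cur(); y=112.9;t=np.radians(y); p=np.array([.5304,.1077])-.0419*np.array([np.cos(t),np.sin(t)])
rows(s,[(*p,.13,y,4)],-1)
E
```

```text
[-1, -0.007, 0.009, 0.433, -0.0], [-1, -0.007, 0.008, 0.433, -0.001], [-1, -0.007, 0.009, 0.433, 0.0], [-1, -0.007, 0.008, 0.433, -0.0],  -> [5.467000e-01 6.910000e-02 1.300000e-01 1.128994e+02]
```

```bash
python3 -m handwheel '{"deltas": [[-1, -0.01, 0.01, 0.43, 0],[-1, -0.01, 0.01, 0.43, 0],[-1, -0.01, 0.01, 0.43, 0],[-1, 0, 0.01, 0.43, 0],[-1,0,0,0,0],[-1,0,0,0,0]]}'
python3 - <<'E'
from fit import *
s=cur();print(s); t=np.radians(s[3]); print('centre',s[:2]+.0419*np.array([np.cos(t),np.sin(t)]))
c=optics.read_camera('wrist'); np.savez('w6.npz',**{k:np.array(v) for k,v in c.items()})
P=cloud(c); ok=c['depth']>0
q=P[ok&(P[...,2]>.03)&(P[...,2]<.05)&(np.hypot(P[...,0]-.53,P[...,1]-.108)<.05)&(np.hypot(P[...,0]-.5464,P[...,1]-.069)>.024)&(np.hypot(P[...,0]-.5376,P[...,1]-.1488)>.018)]
r=circfit(q); print(len(q),'arc centre',r.x, np.median(abs(r.fun)),np.median(q[:,2]))
m=ok&(P[...,2]>.053)&(P[...,2]<.068)&(P[...,1]>.1)&(P[...,1]<.3)
q=P[m]; L=np.radians(102.9); d=(q[:,:2]-[.5304,.1077])@np.array([[np.cos(L),-np.sin(L)],[np.sin(L),np.cos(L)]])
e=[];
for b in np.arange(-.055,.056,.01):
    k=abs(d[:,1]-b)<.005
    if k.sum()>20: e.append((b,np.percentile(d[k,0],1)))
print('front edge',np.round(e,4).tolist(), 'y ext',np.percentile(d[:,1],[.5,99.5]))
cv2.imwrite('pics/w6z.png',cv2.resize(c['frame'][0:240,200:500,::-1],None,fx=2.4,fy=2.4,interpolation=cv2.INTER_CUBIC))
E
```

```text
clock: 10.28
tcp_pos: [0.5477, 0.0688, 0.1311]
orientation: [0.0, 0.553, 0.833, 0.0]
wrist_force: [-0.1, -0.2, -2.0]
finger_gap: 0.0211
grip_force: 58.9
[np.float64(0.5477321475935395), np.float64(0.06877869395027465), np.float64(0.1310786265931254), np.float64(112.84841382732442)]
centre [0.53146261 0.10739103]
2612 arc centre [0.52996981 0.10954005] 0.002314805409911743 0.038453068726944026
front edge [[-0.055, 0.0539], [-0.045, 0.0537], [-0.035, 0.0537], [-0.025, 0.0536], [-0.015, 0.0536], [-0.005, 0.0536], [0.005, 0.0537], [0.015, 0.0538], [0.025, 0.0539], [0.035, 0.0535], [0.045, 0.0538], [0.055, 0.0536]] y ext [-0.05875179  0.05915118]
```

View pics/w6z.png

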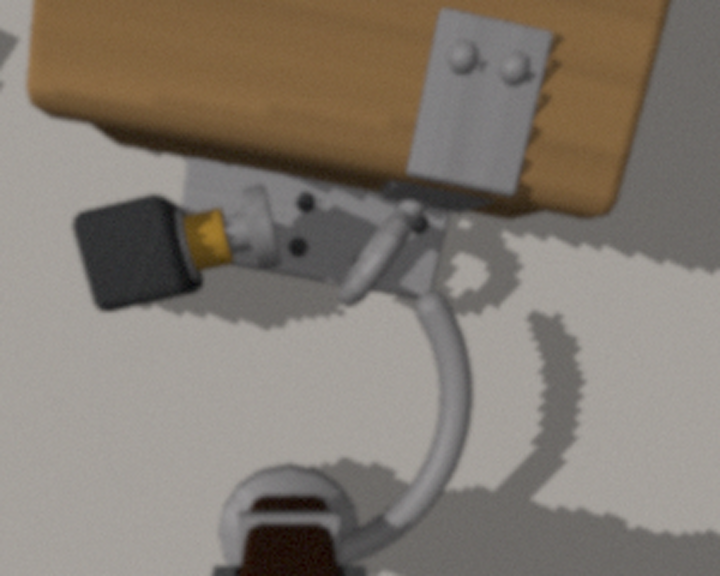

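```bash
python3 - <<'E'
from fit import *
O=np.array([.5301,.1082]);L=np.radians(102.9); M=np.array([[np.cos(L),-np.sin(L)],[np.sin(L),np.cos(L)]])
for n in ('w2','w5','w6'):
    c=ld(n); P=cloud(c); ok=c['depth']>0; d=(P[...,:2]-O)@M
    f=ok&(P[...,2]>.027)&(P[...,2]<.038)&(np.hypot(d[...,0]-.038,d[...,1]+.018)<.017)
    if n=='w6': f&=(np.indices(ok.shape)[0]<125)&(np.indices(ok.shape)[1]<377)
    q=d[f]; r=np.hypot(q[:,0],q[:,1]); a=np.degrees(np.arctan2(q[:,1],q[:,0])); print(n,len(q),'ring r',np.percentile(r,[2,50,98]).round(4),'ang',np.percentile(a,[5,50,95]).round(1),'z',np.percentile(P[f][:,2],[5,95]).round(4))
s=cur(); y=112.9;t=np.radians(y); p=O-.0419*np.array([np.cos(t),np.sin(t)])
rows(s,[(*p,.1190,y,2)],-1)
E
```

```text
w2 97 ring r [0.0298 0.0408 0.0496] ang [-28.6 -24.3 -20.9] z [0.0314 0.0373]
w5 242 ring r [0.0298 0.0428 0.0577] ang [-28.3 -23.9 -20.3] z [0.0292 0.0374]
w6 480 ring r [0.0306 0.0432 0.0578] ang [-27.8 -23.7 -19.4] z [0.0288 0.0373]
[-1, 0.018, -0.014, 0.154, -0.003], [-1, 0.019, -0.014, 0.155, -0.003],  -> [5.464000e-01 6.960000e-02 1.190000e-01 1.128976e+02]
```

```bash
python3 -m handwheel '{"deltas": [[-1, 0.02, -0.015, 0.15, 0],[-1, 0.02, -0.015, 0.15, 0],[-1,0,0,0,0],[-1,0,0,0,0]]}'
python3 - <<'E'
from h import *
s=cur();print(s); t=np.radians(s[3]); print('centre',s[:2]+.0419*np.array([np.cos(t),np.sin(t)]),status.get_state()['wrist_force'])
O=np.array([.5301,.1082]);w=[]
for a in range(-45,-4,5):
    y=102.9+a+55;t=np.radians(y); w.append((*(O-.0419*np.array([np.cos(t),np.sin(t)])),s[2],y,1))
rows(s,w,-1)
E
```

```text
clock: 10.82
tcp_pos: [0.5458, 0.0695, 0.1184]
orientation: [-0.0, 0.553, 0.833, -0.0]
wrist_force: [0.5, 0.1, -3.0]
finger_gap: 0.0213
grip_force: 58.9
[np.float64(0.5458139747727934), np.float64(0.06947544767235592), np.float64(0.11837276514807216), np.float64(112.80799500710279)]
centre [0.52957168 0.10809925] [ 0.53189336  0.14558612 -2.95043883]
[-1, -0.003, 0.015, -0.0, -0.009],  -> [5.46400e-01 6.96000e-02 1.18400e-01 1.12898e+02]
[-1, 0.004, 0.091, -0.0, -0.5],  -> [5.49700e-01 7.12000e-02 1.18400e-01 1.17898e+02]
[-1, 0.004, 0.091, -0.0, -0.5],  -> [5.52800e-01 7.30000e-02 1.18400e-01 1.22898e+02]
[-1, 0.004, 0.092, -0.0, -0.5],  -> [5.55800e-01 7.51000e-02 1.18400e-01 1.27898e+02]
[-1, 0.004, 0.091, -0.0, -0.5],  -> [5.58600e-01 7.75000e-02 1.18400e-01 1.32898e+02]
[-1, 0.004, 0.091, -0.0, -0.5],  -> [5.61200e-01 8.01000e-02 1.18400e-01 1.37898e+02]
[-1, 0.004, 0.092, -0.0, -0.5],  -> [5.63500e-01 8.29000e-02 1.18400e-01 1.42898e+02]
[-1, 0.004, 0.091, -0.0, -0.5],  -> [5.65600e-01 8.59000e-02 1.18400e-01 1.47898e+02]
[-1, 0.004, 0.091, -0.0, -0.5],  -> [5.67400e-01 8.91000e-02 1.18400e-01 1.52898e+02]
```

```bash
cat > st.py <<'E'
from h import *
s=cur(); q=status.get_state(); t=np.radians(s[3]); O=np.array([.5301,.1082])
X=np.array([np.cos(t),np.sin(t)]);Y=np.array([np.sin(t),-np.cos(t)]); e=s[:2]+.0419*X-O
f=q['wrist_force']; print('a %.1f z %.4f err tool xy mm %s F tool %s Fz %.1f Tz %.2f gap %.4f'%(s[3]-157.9,s[2],(e@np.array([X,Y]).T*1e3).round(1),np.round([f[:2]@X,f[:2]@Y],1),f[2],q['ft_torque'][2],q['finger_gap']))
E
python3 -m handwheel '{"deltas": [[-1, 0, 0.015, 0, 0],[-1, 0.004, 0.091, 0, -0.5],[-1, 0.004, 0.091, 0, -0.5],[-1, 0.004, 0.091, 0, -0.5],[-1,0,0,0,0]]}' >/dev/null; python3 st.py
python3 -m handwheel '{"deltas": [[-1, 0.004, 0.091, 0, -0.5],[-1,0,0,0,0]]}' >/dev/null; python3 st.py
```

```text
a -30.1 z 0.1186 err tool xy mm [-0.1  0.5] F tool [0.4 1. ] Fz -1.3 Tz -0.03 gap 0.0208
a -25.2 z 0.1185 err tool xy mm [-0.   0.3] F tool [0.1 0.3] Fz -1.9 Tz -0.05 gap 0.0209
```

No contact so far. Continuing round the arc.

```bash
for i in 1; do python3 -m handwheel '{"deltas": [[-1, 0.004, 0.088, 0, -0.5],[-1, 0.004, 0.091, 0, -0.5],[-1,0,0,0,0]]}' >/dev/null; python3 st.py; done
python3 -m handwheel '{"deltas": [[-1, 0.004, 0.091, 0, -0.5],[-1, 0.004, 0.091, 0, -0.5],[-1,0,0,0,0],[-1,0,0,0,0]]}' >/dev/null; python3 st.py
python3 -m handwheel '{"deltas": [[-1, 0.004, 0.091, 0, -0.5],[-1,0,0,0,0]]}' >/dev/null; python3 st.py
```

```text
a -15.3 z 0.1184 err tool xy mm [0.1 0.1] F tool [-0.2  0.3] Fz -1.1 Tz 0.00 gap 0.0212
a -5.3 z 0.1184 err tool xy mm [ 0.2 -0.2] F tool [-0.  -0.6] Fz -2.0 Tz 0.04 gap 0.0208
a -0.2 z 0.1184 err tool xy mm [ 0.1 -0. ] F tool [0.4 0. ] Fz -1.4 Tz -0.03 gap 0.0216
```

```bash

python3 -m handwheel '{"deltas": [[-1, 0.002, 0.046, 0, -0.25],[-1, 0.001, 0.046, 0, -0.25],[-1,0,0,0,0]]}' >/dev/null; python3 st.py
python3 -m handwheel '{"deltas": [[-1, 0.001, 0.046, 0, -0.25],[-1,0,0,0,0]]}' >/dev/null; python3 st.py
python3 -m handwheel '{"deltas": [[-1, 0.001, 0.046, 0, -0.25],[-1,0,0,0,0]]}' >/dev/null; python3 st.py
```

```text
a 4.8 z 0.1184 err tool xy mm [ 0.2 -0. ] F tool [0.3 1.1] Fz -1.8 Tz 0.03 gap 0.0212
a 7.3 z 0.1184 err tool xy mm [ 0.2 -0. ] F tool [0.1 0.2] Fz -1.3 Tz -0.00 gap 0.0210
a 9.8 z 0.1187 err tool xy mm [-0.6  0.4] F tool [-1.1  3.4] Fz -1.4 Tz -0.20 gap 0.0208
```

```bash

python3 -m handwheel '{"deltas": [[-1, 0.001, 0.037, 0, -0.2],[-1,0,0,0,0]]}' >/dev/null; python3 st.py
python3 -m handwheel '{"deltas": [[-1, 0.001, 0.037, 0, -0.2],[-1,0,0,0,0]]}' >/dev/null; python3 st.py
python3 -m handwheel '{"deltas": [[-1, 0.001, 0.037, 0, -0.2],[-1,0,0,0,0]]}' >/dev/null; python3 st.py
```

```text
a 11.9 z 0.1187 err tool xy mm [-0.5  0.2] F tool [-2.6  1.5] Fz -1.4 Tz -0.21 gap 0.0212
a 13.9 z 0.1186 err tool xy mm [-0.2  0. ] F tool [-3.3  0.7] Fz -1.3 Tz -0.25 gap 0.0215
a 15.9 z 0.1185 err tool xy mm [0.  0.1] F tool [-2.8  0.8] Fz -1.3 Tz -0.15 gap 0.0209
```

```bash

for k in 1; do python3 -m handwheel '{"deltas": [[-1, 0.001, 0.028, 0, -0.15],[-1,0,0,0,0]]}' >/dev/null; python3 st.py
python3 -m handwheel '{"deltas": [[-1, 0, 0.019, 0, -0.1],[-1,0,0,0,0]]}' >/dev/null; python3 st.py
python3 -m handwheel '{"deltas": [[-1, 0, 0.014, 0, -0.07],[-1,0,0,0,0]]}' >/dev/null; python3 st.py; done
```

```text
a 17.4 z 0.1184 err tool xy mm [0.2 0.1] F tool [-2.9  0.4] Fz -1.8 Tz -0.15 gap 0.0212
a 18.4 z 0.1184 err tool xy mm [0.2 0.2] F tool [-3.8  1. ] Fz -0.8 Tz -0.15 gap 0.0210
a 19.1 z 0.1184 err tool xy mm [0.2 0.2] F tool [-3.5  1. ] Fz -1.4 Tz -0.13 gap 0.0212
```

```bash

python3 -m handwheel '{"deltas": [[-1, 0, 0.009, 0, -0.05],[-1,0,0,0,0]]}' >/dev/null; python3 st.py
python3 -m handwheel '{"deltas": [[-1, 0, 0.009, 0, -0.05],[-1,0,0,0,0]]}' >/dev/null; python3 st.py
python3 -m handwheel '{"deltas": [[-1, 0, 0.009, 0, -0.05],[-1,0,0,0,0]]}' >/dev/null; python3 st.py
```

```text
a 19.6 z 0.1184 err tool xy mm [0.1 0.3] F tool [-3.6  1. ] Fz -1.0 Tz -0.16 gap 0.0212
a 20.1 z 0.1185 err tool xy mm [-0.   0.4] F tool [-4.4  1.5] Fz -1.8 Tz -0.26 gap 0.0211
a 20.6 z 0.1186 err tool xy mm [-0.3  0.5] F tool [-4.2  2.4] Fz -1.2 Tz -0.32 gap 0.0207
```

```bash

python3 -m handwheel '{"deltas": [[-1, 0.004, 0.008, 0, -0.05],[-1,0,0,0,0]]}' >/dev/null; python3 st.py
python3 -m handwheel '{"deltas": [[-1, 0.004, 0.008, 0, -0.05],[-1,0,0,0,0]]}' >/dev/null; python3 st.py
python3 -m handwheel '{"deltas": [[-1, 0.004, 0.008, 0, -0.05],[-1,0,0,0,0]]}' >/dev/null; python3 st.py
```

```text
a 21.1 z 0.1187 err tool xy mm [-0.4  0.6] F tool [-4.8  2.8] Fz -3.0 Tz -0.40 gap 0.0209
a 21.6 z 0.1188 err tool xy mm [-0.5  0.7] F tool [-6.3  4.1] Fz -3.0 Tz -0.43 gap 0.0213
a -337.9 z 0.1189 err tool xy mm [-0.7  0.8] F tool [-6.1  5.1] Fz -2.1 Tz -0.50 gap 0.0213
```

```bash

python3 -m handwheel '{"deltas": [[-1, 0.004, 0.008, 0, -0.05],[-1,0,0,0,0]]}' >/dev/null; python3 st.py
python3 -m handwheel '{"deltas": [[-1, 0.004, 0.008, 0, -0.05],[-1,0,0,0,0]]}' >/dev/null; python3 st.py
python3 -m handwheel '{"deltas": [[-1, 0.004, 0.006, 0, -0.04],[-1,0,0,0,0],[-1,0,0,0,0]]}' >/dev/null; python3 st.py
```

```text
a -337.4 z 0.1189 err tool xy mm [-0.8  0.9] F tool [-7.   4.5] Fz -3.8 Tz -0.63 gap 0.0213
a -336.9 z 0.1191 err tool xy mm [-1.  1.] F tool [-7.5  6.2] Fz -4.2 Tz -0.67 gap 0.0211
a -336.5 z 0.1192 err tool xy mm [-1.1  1.1] F tool [-7.4  5.6] Fz -4.0 Tz -0.67 gap 0.0210
```

```bash

python3 -m handwheel '{"deltas": [[-1,0,0,0,0],[-1,0,0,0,0],[-1,0,0,0,0],[-1,0,0,0,0],[-1,0,0,0,0],[-1,0,0,0,0]]}' >/dev/null; python3 st.py
python3 -m handwheel '{"deltas": [[-1, -0.012, -0.024, 0, 0.15],[-1, -0.012, -0.024, 0, 0.15],[-1,0,0,0,0]]}' >/dev/null; python3 st.py
```

```text
a -336.5 z 0.1191 err tool xy mm [-1.1  1.1] F tool [-8.3  7.1] Fz -2.7 Tz -0.68 gap 0.0212
a 20.5 z 0.1185 err tool xy mm [-0.2  0.4] F tool [-5.2  2.4] Fz -1.9 Tz -0.38 gap 0.0211
```

```bash

python3 -m handwheel '{"deltas": [[-1, -0.002, -0.018, 0, 0.1],[-1, -0.002, -0.018, 0, 0.1],[-1,0,0,0,0]]}' >/dev/null; python3 st.py
python3 -m handwheel '{"deltas": [[-1, 0, -0.01, 0.02, 0.05],[-1,0,0,0.015,0],[-1,0,0,0,0]]}' >/dev/null; python3 st.py
```

```text
a 18.5 z 0.1182 err tool xy mm [ 0.5 -0.1] F tool [-1.9  0.7] Fz -1.4 Tz -0.09 gap 0.0214
a 18.0 z 0.1174 err tool xy mm [0.7 0. ] F tool [2.3 0.3] Fz 5.4 Tz -0.03 gap 0.0213
```

```bash

python3 -m handwheel '{"deltas": [[-0.3,0,0,0,0],[-0.1,0,0,0,0],[0,0,0,0,0],[0,0,0,0,0],[0,0,0,-0.2,0],[0,0,0,-0.5,0],[0,0,0,-0.8,0],[0,0,0,-0.8,0],[0,-0.4,0,-0.8,0],[0,-0.4,0,0,0],[0,-0.4,0,0,0],[0,0,0,0,0],[0,0,0,0,0]]}'
python3 - <<'E'
from fit import *
c=optics.read_camera('wrist'); save(c,'w7'); np.savez('w7.npz',**{k:np.array(v) for k,v in c.items()})
P=cloud(c); ok=c['depth']>0
print('grip',rect(P,ok,.06,.085,(.57,.1),.025))
E
```

```text
clock: 21.08
tcp_pos: [0.6192, 0.102, 0.241]
orientation: [-0.0, 0.036, 0.999, -0.0]
wrist_force: [-0.6, -0.0, 0.0]
finger_gap: 0.0428
grip_force: 0.0
grip (886, array([571.5, 105.5,  21.4,  30. ,  85.3]), np.float64(0.07499238504287951))
```

View pics/w7.png

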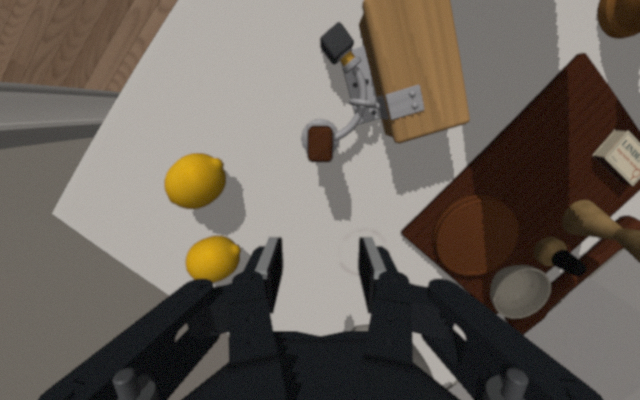

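The pin stands upright with its grip at (320,143). Its bar runs through the ring at (368,112) to the plunger, the arc centre is within about 1 mm of the origin, and the gripper is clear.

```bash
python3 -c "
from workcell import hand_in
print(hand_in())"
```

```text
the job is handed in; nothing more can be done
None
```

The job is handed in (no verdict came back): the pin stands upright and released with its bar through the ring, and I held the plunger at its stop with about 10 N for over half a second, at 21 s on the clock.

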